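# Hold a stick-on book ledge flush on a sloping cookbook easel

## Robot

A 6-joint arm with a two-finger parallel gripper is mounted at the origin on a cart in front of the work surface, level with it; the furniture and walls round the work are solid. World frame = base frame: x ahead of the robot, y to its left, z up, the work surface at z = 0. Lengths are in mm, angles in degrees, forces in N, time in s.
With the tool pointing down it reaches from about 300 to 850 mm from the base axis. Payload 4.2 kg.
Tool frame: the origin (TCP) lies at the very end of the fingers, on their centre line; the grasp point (between the pads) lies 19 mm behind it; z points along the fingers, y is the line along which they close (so a half turn about z gives the same grasp; the last joint's range is limited). The gripper opens to 91 mm and grips with 3 to 60 N. Pads are 32 mm wide; open, the fingers measure 118 mm over their backs; the gripper's body (76 mm by 178 mm) begins 60 mm behind the grasp point.
Start: joints at [67.609, 18.312, 89.639, -0, 72.044, -1.146], TCP at [208.362, 535.94, 186.276] pointing down, gripper open.
Joint ranges: [-177.97, 177.97], [-48.28, 115.42], [12.27, 149.76], [-77.06, 257.06], [2.81, 150.46], [-146.56, 146.56]. Speed limits (degrees/s): [147.25, 147.25, 180, 180, 180, 180].

## Interface

Orientations are given as [roll, pitch, yaw] about the fixed x, y, z axes, in that order (R = Rz(yaw) Ry(pitch) Rx(roll)).
In Python, from workcell import env, eyes gives the robot as it stands.
- The arm moves only by the tool send_rows, never from a script. Its argument "targets" is text: rows parted by semicolons, each of 7 numbers parted by spaces: the shift along the tool's x, y, z in m, then the turn, a rotation vector about the tool's x, y, z in degrees, then the opening in per cent of the stroke, from 0 (shut) to 100 (fully open). A call has 1 to 12 rows; each row is the pose to reach, as a shift and turn from the pose commanded when the call began, along the tool's axes at that moment; what a row does not reach only later rows make up. A row lasts 1/12 s, in which the tool goes at most 41.7 mm and 7.16 degrees, less where a joint would pass 70% of its speed; a pose out of reach is approached as far as the arm can. A call with a gripper value outside its range is refused whole. The fingers move at their own pace and stop on an object; "grip_force" is the grip in N (left out, the last holds). Time passes only in rows, so rows that repeat a pose let the fingers close. It gives the time, the measured TCP pose, the force, the opening and the grip force at its end, in the units of the state.
- env.state(): the state, without advancing time (a new reading comes with each control period).
- eyes.grab_frame(name): name is "side" or "top" or "wrist"; returns a dict with "image" (400x640x3 uint8, blue, green, red), "fovy" (degrees; the focal length in pixels is half the picture's height over the tangent of half this angle, whatever the lens; pixels are square), "cx", "cy" (the principal point, pixels), "eye" and "attitude" of the camera in the world. Camera axes: x right, y up, looking along -z (the intrinsics and any distortion apply to the point x, -y, -z); pixel columns grow to the right and rows downward; lengths in mm; the calibration is good to about 2 mm. A picture is of the moment at which its call begins. There is no depth.
- env.job_done(): hands the job in; it is judged then, once.
The state is a dict: "time_s": time; "qpos": joint angles; "qvel": joint speeds; "effort": joint torques, N m; "ee_pos": TCP position; "ee_rot": TCP orientation; "force": force on the tool from outside, world axes, zero at the start; "torque": the same for the moment, N m; "gripper_width": finger opening in mm; "gripper_force": force on a finger pad.
Only numpy, scipy, OpenCV 4.12 (cv2) and the standard library are available. Lean on these libraries where they do the work, as an engineer would, in place of code of your own. Each camera call takes 0.05 s, during which the arm holds its last target. There are 200 camera calls.

## Task

Pick up the orange stick-on book ledge and set it inside the blue outline on the sloping white panel of the cookbook easel, tilted so that its foot lies flush on the panel and square with the outline. Press gently, until the panel has sunk about halfway on its rubber buffers (never all the way down), and finish holding it pressed there, still gripping it, so that the adhesive can take. Do not push the easel out of its tilt, and leave the other kitchen things alone.

Things in the scene. Friction and masses are not known exactly. Their poses are not given: they have to be found in the camera images.
- ledge: the orange book ledge, loose, about 90 g: a flat foot 60 (x) x 90 (y) x 6 mm and on its middle an upright lip 16 (x) x 46 (y) mm that rises to 45 mm above the underside. Origin: centre of the foot's underside; z points up through the lip. A half turn about z makes no difference. The lip can be gripped across its 16 mm or end to end across its 46 mm. The adhesive is not simulated: it does not stick. It starts lying flat on the worktop
- lip_top (a point): centre of the top of the ledge's lip, 45 mm above the ledge's underside; axes as the ledge's
- easel: the cookbook easel, fixed to the worktop: dark wooden base 220 x 220 x 17 mm, origin at the centre of its underside, x away from its front edge (roughly away from the robot), z up. Along the front edge, 105 mm in front of the origin and 30 mm up, runs a stiff friction hinge (along y); the wooden board 205 x 220 mm rises from it away from the robot at 0.24 to 0.56 rad from level, different each time. The hinge stays put under 30 N or so but can be forced
- panel_mark (a point): centre of the blue outline (inner size 60 x 90 mm, the size of the ledge's foot) on the surface of the white panel, which is 170 (x) x 190 (y) x 6 mm and lies over the easel's board, 8 mm clear of it. x points up the slope, y across it, z out of the panel's surface. It moves with the panel
- panel (a joint): how far the white panel has sunk towards the board on its springy rubber buffers, straight along its -z: 0 free, 0.008 m all the way down. It begins to sink at about 2 N and takes about 1.5 N more for each mm (halfway, 4 mm: about 8 N; bottom: about 14 N)
- board_top (a point): middle of the upper edge of the easel's board, on its face; shows the tilt of the board
- mug: pale mug with handle, 83 x 117 x 94 mm, origin at the centre of its underside; a bystander at the back
- pepper_mill: dark wooden pepper mill, 58 mm across and 160 mm tall, origin at the centre of its underside; a bystander at the back
- tumbler: clear drinking glass, 80 mm across and 91 mm tall, origin at the centre of its underside; a bystander at the back
Mind the look-alikes: they are no part of the job. There is more than one size of the ledge; the job needs the largest.

How it is judged (in metres and radians):
On the way, in this order (a step that is already met when the one before it is completed fails the run):
1. the ledge is lifted clear of everything in the gripper (height (world z) of ledge above 0.04 m and contact force between the fingers and ledge above 1 N and contact force between ledge and easel below 0.1 N), for 0.2 s.
2. the ledge lies flush in the outline and is pressed gently (distance between ledge and panel_mark below 0.01 m and z of ledge in the frame of panel_mark below 0.002 m and angle between the z axis of ledge and the z axis of panel_mark, either way round below 0.035 rad and angle between the y axis of ledge and the y axis of panel_mark, either way round below 0.1 rad and contact force between ledge and easel above 2 N and value of joint panel between 0.0015 and 0.0068 m and contact force between the fingers and ledge above 2 N and linear speed of ledge below 0.01 m/s), for 0.4 s.
At the end, for the whole second after the job is handed in: the gripper still holds the ledge, pressed on the panel with over 2 N and at rest: within 10 mm of the outline's centre, underside within 2 mm of the panel and 0.035 rad of parallel, turned at most 0.10 rad from the outline, the panel sunk 1.5 to 6.8 mm (all of step 2); the arm keeps its last pose, push and grip.
It fails at once if the panel is pressed all the way down (sunk over 7.7 mm) or the ledge presses with over 20 N (value of joint panel above 0.0077 m or contact force between ledge and easel above 20 N).
It fails at once if the easel's board is pushed out of its tilt (upper edge moved over 8 mm) (distance of board_top from where it was at the start of the episode above 0.008 m).
It fails at once if a bystander (mug, pepper mill, tumbler) is moved over 20 mm (distance of any of mug, pepper_mill, tumbler from where it was at the start of the episode above 0.02 m).
It also fails if it takes over 40 s, if anything falls off the work surface, if the arm or the gripper's body presses on something with over 40 N, if the wrist force passes 120 N, or if a joint passes its speed limit or range.

## Working session

There is one attempt and no reset: what is moved stays moved. The work goes in short steps, Python scripts to look and compute and a tool call to move; the robot and the scene stay as the last step left them, time stands still between calls to the robot, and variables do not carry over. Pictures are saved under pics/ and viewed, at most 10 in all, crops included, and the job is handed in when it is done.

Besides the shell and the picture viewer there is one more tool, called after "Emit:" as name(argument=value, ...), one argument or row to a line, values as JSON. send_rows: Moves the arm, as the interface text tells. Its arguments: {"type":"object","properties":{"targets":{"type":"string"},"grip_force":{"type":"number"}},"required":["targets"]}

```bash
ls; mkdir -p pics; python3 - <<'E'
from workcell import env, eyes
import cv2
for n in ("side","top"):
    f=eyes.grab_frame(n); cv2.imwrite(f"pics/{n}0.png",f["image"])
    print(n,{k:v for k,v in f.items() if k!="image"})
print(env.state())
E
```

```text
pics
side {'fovy': 47.93815125719201, 'cx': 317.9516550687493, 'cy': 194.91733630117, 'eye': array([ 483.09877957, -861.50795391,  807.30347221]), 'attitude': array([50.04705949,  1.18770204, -5.78512489])}
top {'fovy': 44.55523788267916, 'cx': 313.03529441034516, 'cy': 202.351705996254, 'eye': array([ 359.7943548 ,   39.03694908, 1522.73635661]), 'attitude': array([  7.30918473,  -0.83114981, -89.33426707])}
{'time_s': 0.1, 'qpos': array([ 6.76111539e+01,  1.83472757e+01,  8.96998374e+01, -1.25399089e-03,
        7.20452521e+01, -1.14449762e+00]), 'qvel': array([-0.09284582, -0.0693118 , -0.1876991 , -0.01219174,  0.07526212,
       -0.03699362]), 'effort': array([-9.35715507e-04, -4.13332808e+01, -2.32508075e+01,  7.28154019e-02,
        4.21057118e-02, -4.00549072e-05]), 'ee_pos': array([208.14817986, 535.45706046, 185.50859051]), 'ee_rot': array([-1.79907629e+02, -6.52835727e-04,  1.58756039e+02]), 'force': array([ 0.06208208, -0.51123072,  0.38004861]), 'torque': array([ 0.02925192, -0.04206479, -0.01572143]), 'gripper_force': 0.0, 'gripper_width': 91.42143869022492}
```

View pics/top0.png

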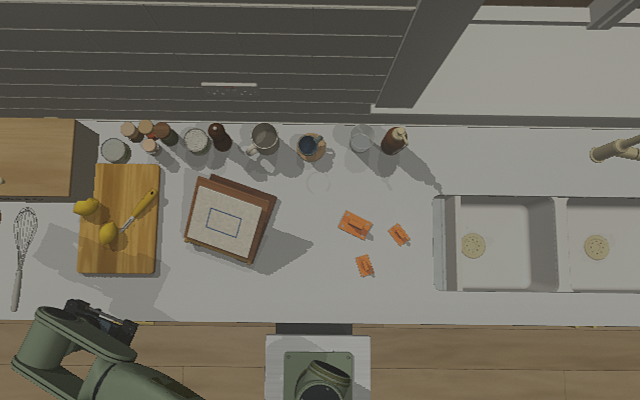

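View pics/side0.png

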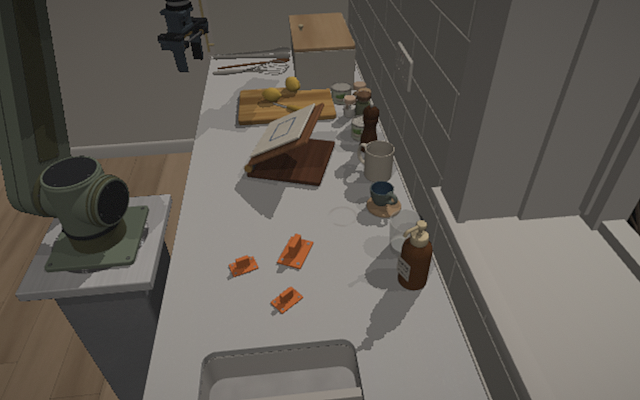

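```bash
cat > h.py <<'E'
import numpy as np, cv2
from scipy.spatial.transform import Rotation as R
from scipy.optimize import least_squares
def rpy(a): return R.from_euler('xyz',a,degrees=True)
def cam(f):
    h=f["image"].shape[0]; fl=h/2/np.tan(np.radians(f["fovy"]/2))
    return fl,f["cx"],f["cy"],np.array(f["eye"]),rpy(f["attitude"])
def proj(f,P):
    fl,cx,cy,e,A=cam(f); q=A.inv().apply(np.atleast_2d(P)-e)
    return np.c_[cx-fl*q[:,0]/q[:,2], cy+fl*q[:,1]/q[:,2]]
def plane(f,uv,z):
    fl,cx,cy,e,A=cam(f); uv=np.atleast_2d(uv).astype(float)
    d=A.apply(np.c_[(uv[:,0]-cx)/fl,-(uv[:,1]-cy)/fl,-np.ones(len(uv))])
    return e+d*((z-e[2])/d[:,2])[:,None]
def orange(im):
    h=cv2.cvtColor(im,cv2.COLOR_BGR2HSV); return cv2.inRange(h,(3,150,90),(16,255,255))
def blue(im):
    i=im.astype(int); return ((i[...,0]-i[...,2]>12)*255).astype(np.uint8)
def quad(c):
    return cv2.boxPoints(cv2.minAreaRect(c))
def mark_pts(p,l=61.,w=91.):
    # p: centre, yaw, tilt(up-slope), roll
    M=R.from_euler('ZYX',[p[3],-p[4],0])
    return p[:3]+M.apply([[l/2*a,w/2*b,0] for a,b in((1,1),(1,-1),(-1,-1),(-1,1))])
E
python3 - <<'E'
from workcell import env, eyes
from h import *
for n in ("side","top"):
    f=eyes.grab_frame(n); im=f["image"]
    cs,_=cv2.findContours(orange(im),cv2.RETR_EXTERNAL,cv2.CHAIN_APPROX_NONE)
    for c in cs:
        if cv2.contourArea(c)<30: continue
        m=cv2.boundingRect(c); r=''
        if m[1]<150 and n=='side': continue
        P=plane(f,c.reshape(-1,2),6)[:,:2].astype(np.float32)
        print(n,m,cv2.contourArea(c),cv2.minAreaRect(P))
    x0,y0,x1,y1=(250,105,320,160) if n=="side" else (190,190,260,250)
    b=blue(im)[y0:y1,x0:x1]
    cs,_=cv2.findContours(b,cv2.RETR_EXTERNAL,cv2.CHAIN_APPROX_NONE)
    for c in cs:
        if len(c)>20:
            q=cv2.approxPolyDP(cv2.convexHull(c),2.5,True).reshape(-1,2)+[x0,y0]; print('blue',n,len(c),q.tolist())
    k=im[y0:y1,x0:x1]; cv2.imwrite(f"pics/c_{n}.png",cv2.resize(k,None,fx=5,fy=5,interpolation=cv2.INTER_CUBIC))
a=cv2.imread("pics/c_side.png"); b=cv2.imread("pics/c_top.png")
f=eyes.grab_frame("top")["image"][200:285,325:420]
c=cv2.resize(f,(400,358),interpolation=cv2.INTER_CUBIC)
o=np.zeros((600,780,3),np.uint8); o[:275,:350]=a; o[:300,360:710]=b; o[300:,:400]=c[:300]
cv2.imwrite("pics/crops.png",o)
E
```

```text
side (271, 287, 32, 26) 379.0 ((459.01568603515625, -251.30230712890625), (60.35988235473633, 41.249534606933594), 38.203514099121094)
side (229, 256, 29, 21) 320.5 ((361.0863952636719, -140.53802490234375), (59.02032470703125, 49.29148864746094), 19.727094650268555)
side (277, 234, 36, 35) 643.5 ((489.2942199707031, -107.99050903320312), (102.80078125, 58.43168258666992), 64.16596221923828)
top (356, 255, 17, 22) 179.0 ((361.4114685058594, -140.45579528808594), (58.957244873046875, 37.335594177246094), 18.664573669433594)
top (388, 224, 21, 21) 190.5 ((458.57623291015625, -247.6205291748047), (58.533355712890625, 37.918426513671875), 37.13548278808594)
top (339, 211, 32, 28) 472.0 ((486.4446105957031, -111.46743774414062), (86.48220825195312, 57.52246856689453), 64.0551528930664)
blue top 88 [[239, 226], [235, 237], [206, 224]]
blue top 78 [[240, 222], [209, 214], [210, 208], [238, 217]]
```

View pics/crops.png

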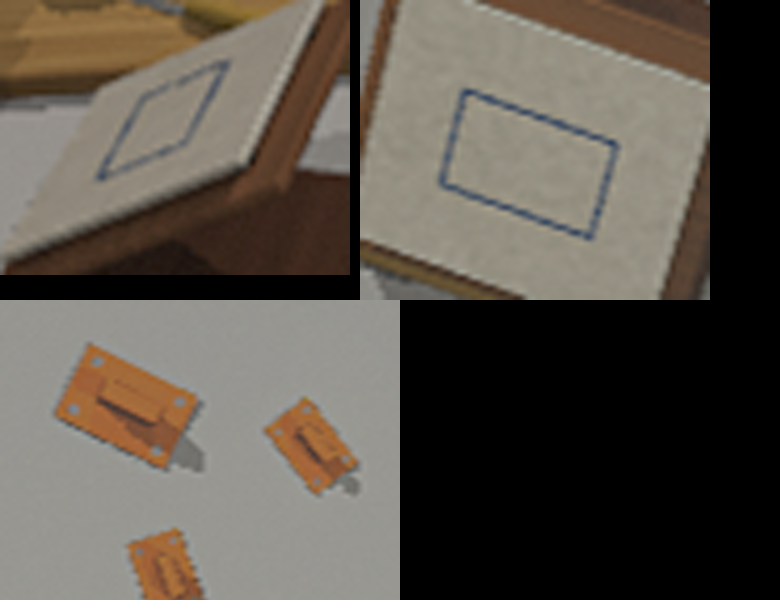

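```bash
cat >> h.py <<'E'
def move(st,p,Rt):
    "shift (mm, tool axes) and rotvec (deg) from commanded/measured pose (pos,Rot) st to p,Rt"
    p0,R0=st; return R0.inv().apply(np.array(p)-p0).round(2), (R0.inv()*Rt).as_rotvec(degrees=True).round(2)
def tool(yaxis_deg,zdir=(0,0,-1)):
    z=np.array(zdir,float); z/=np.linalg.norm(z); a=np.radians(yaxis_deg)
    y=np.array([np.cos(a),np.sin(a),0]); y-=z*(y@z); y/=np.linalg.norm(y)
    return R.from_matrix(np.c_[np.cross(y,z),y,z])
E
python3 - <<'E'
from workcell import env, eyes
from h import *
T=np.array([(210.2,207.6),(241.2,218.8),(235.8,237.4),(206,226.4)]);S=np.array([(295.2,117),(287,133.2),(270,140.4),(278.2,124)])
ft=eyes.grab_frame("top"); fs=eyes.grab_frame("side")
def res(p):
    q=mark_pts(p); return np.r_[(proj(ft,q)-T).ravel(),(proj(fs,q)-S).ravel()]
r=least_squares(res,[500,280,80,-.3,.4],x_scale=[100,100,100,.1,.1])
p=r.x; print(p, r.fun.round(1)); print('yaw,tilt deg',np.degrees(p[3:]))
s=env.state(); st=(s["ee_pos"],rpy(s["ee_rot"]))
# ledge at top est
for y in(-26,154):
  for z in (186,120): print(y,move(st,[486.4,-111.5,z],tool(y)))
E
```

```text
[ 4.79281911e+02  2.79370353e+02  1.12753461e+02 -3.19878072e-01
  5.00953938e-01] [ 0.5  0.3 -0.6 -0.6 -0.2 -0.9  0.2 -0.1 -0.4  0.2 -0.4  0.2 -0.6 -0.2
  0.1  0. ]
yaw,tilt deg [-18.3276635   28.70254639]
-26 (array([-4.9374e+02, -5.0258e+02,  2.4000e-01]), array([-1.000e-02,  1.000e-02,  9.476e+01]))
-26 (array([-493.74, -502.56,   66.24]), array([-1.000e-02,  1.000e-02,  9.476e+01]))
154 (array([-4.9374e+02, -5.0258e+02,  2.4000e-01]), array([-1.000e-02, -1.000e-02, -8.524e+01]))
154 (array([-493.74, -502.56,   66.24]), array([-1.000e-02, -1.000e-02, -8.524e+01]))
```

Emit:
send_rows(
  targets="-0.2 -0.2 -0.035 0 0 40 100;-0.494 -0.503 -0.035 0 0 94.8 100;-0.494 -0.503 -0.035 0 0 94.8 100;-0.494 -0.503 -0.035 0 0 94.8 100;-0.494 -0.503 -0.035 0 0 94.8 100;-0.494 -0.503 -0.035 0 0 94.8 100;-0.494 -0.503 -0.035 0 0 94.8 100;-0.494 -0.503 -0.035 0 0 94.8 100;-0.494 -0.503 -0.035 0 0 94.8 100;-0.494 -0.503 -0.035 0 0 94.8 100;-0.494 -0.503 -0.035 0 0 94.8 100;-0.494 -0.503 -0.035 0 0 94.8 100",
)

```text
time_s: 1.35
ee_pos: [405.7, 75.3, 212.4]
ee_rot: [179.9, -0.0, 72.5]
force: [1.7, -0.4, 1.0]
gripper_width: 91.3
gripper_force: 0.0
```

Emit:
send_rows(
  targets="-0.154 0.133 0.02 0 0 8.5 100;-0.154 0.133 0.02 0 0 8.5 100;-0.154 0.133 0.02 0 0 8.5 100;-0.154 0.133 0.02 0 0 8.5 100;-0.154 0.133 0.02 0 0 8.5 100;-0.154 0.133 0.02 0 0 8.5 100;-0.154 0.133 0.02 0 0 8.5 100;-0.154 0.133 0.02 0 0 8.5 100",
)

```text
time_s: 2.02
ee_pos: [486.5, -108.8, 191.8]
ee_rot: [-179.9, -0.0, 64.3]
force: [1.2, 0.2, 1.1]
gripper_width: 91.4
gripper_force: 0.0
```

```bash
python3 - <<'E'
from workcell import env, eyes
from h import *
f=eyes.grab_frame("wrist"); cv2.imwrite("pics/w1.png",f["image"]); print({k:v for k,v in f.items() if k!="image"})
s=env.state(); print(s["ee_pos"],s["ee_rot"],s["qpos"])
cs,_=cv2.findContours(orange(f["image"]),cv2.RETR_EXTERNAL,cv2.CHAIN_APPROX_NONE)
for c in cs:
    if cv2.contourArea(c)<300: continue
    print(cv2.boundingRect(c),cv2.minAreaRect(plane(f,c.reshape(-1,2),3)[:,:2].astype(np.float32)))
E
```

```text
{'fovy': 66.79540656885081, 'cx': 320.61121558307434, 'cy': 193.87515040360228, 'eye': array([515.27659819, -49.7182786 , 390.46493622]), 'attitude': array([-13.49254366,   0.11948612, -25.76431857])}
[ 486.51470156 -108.29662445  192.00460469] [-1.79965620e+02 -2.36982759e-02  6.43446038e+01] [-1.38933796e+01  1.11930630e+01  9.86835040e+01  3.21166189e-02
  7.01522626e+01  1.17510976e+01]
(326, 268, 38, 25) ((453.2010803222656, -252.72280883789062), (41.772483825683594, 38.84676742553711), 38.148319244384766)
(243, 209, 31, 30) ((372.0602722167969, -136.0092315673828), (40.35088348388672, 38.21829605102539), 19.729896545410156)
(612, 151, 28, 22) ((844.755126953125, -264.6268310546875), (26.914295196533203, 34.71699142456055), 64.2470932006836)
(301, 140, 45, 68) ((488.2913818359375, -110.81214141845703), (87.89213562011719, 57.021217346191406), 63.48657989501953)
```

View pics/w1.png

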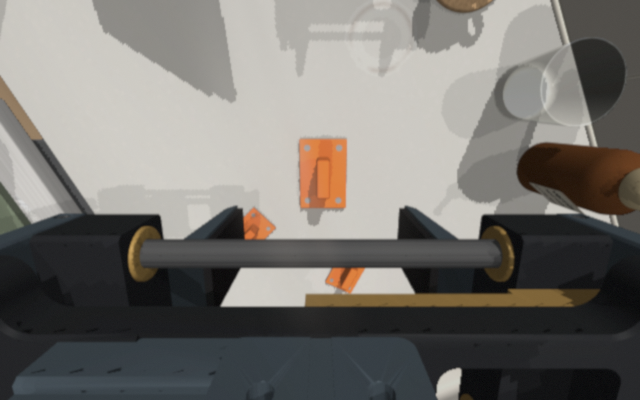

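Emit:
send_rows(
  targets="-0.002 0.002 0.04 0 0 0.5 100;-0.002 0.002 0.08 0 0 0.5 100;-0.002 0.002 0.12 0 0 0.5 100;-0.002 0.002 0.15 0 0 0.5 100;-0.002 0.002 0.165 0 0 0.5 100;-0.002 0.002 0.172 0 0 0.5 60;-0.002 0.002 0.172 0 0 0.5 60;-0.002 0.002 0.172 0 0 0.5 60",
)

```text
time_s: 2.73
ee_pos: [488.6, -111.2, 20.9]
ee_rot: [179.9, -0.0, 63.9]
force: [0.1, -0.9, 1.0]
gripper_width: 74.1
gripper_force: 0.0
```

Emit:
send_rows(
  targets="0 0 0.005 0 0 0 50;0 0 0.011 0 0 0 40;0 0 0.011 0 0 0 20;0 0 0.011 0 0 0 0;0 0 0.011 0 0 0 0;0 0 0.011 0 0 0 0;0 0 0.011 0 0 0 0;0 0 0.011 0 0 0 0;0 0 0.011 0 0 0 0;0 0 0.011 0 0 0 0;0 0 0.011 0 0 0 0;0 0 0.011 0 0 0 0",
  grip_force=30,
)

```text
time_s: 3.73
ee_pos: [487.9, -111.8, 9.0]
ee_rot: [-180.0, -0.0, 63.8]
force: [-0.7, -0.9, 0.2]
gripper_width: 15.7
gripper_force: 30.0
```

Emit:
send_rows(
  targets="0 0 -0.03 0 0 0 0;0 0 -0.06 0 0 0 0;0 0 -0.1 0 0 0 0;0 0 -0.14 0 0 0 0;0 0 -0.18 0 0 0 0;0 0 -0.21 0 0 0 0;0 0 -0.21 0 0 0 0;0 0 -0.21 0 0 0 0",
)

```text
time_s: 4.4
ee_pos: [488.7, -112.0, 220.4]
ee_rot: [179.8, -0.0, 63.8]
force: [0.4, 0.3, -1.6]
gripper_width: 15.9
gripper_force: 30.0
```

```bash
cat >> h.py <<'E'
MARK=[479.28,279.37,112.75,-.3199,.501]
def goal(h,m=MARK,off=9.0,dx=0,dy=0):
    M=R.from_euler('ZYX',[m[3],-m[4],0]); X,Y,Z=M.as_matrix().T
    return np.array(m[:3])+Z*(h+off)+X*dx+Y*dy, R.from_matrix(np.c_[Y,X,-Z])
E
python3 - <<'E'
from workcell import env
from h import *
s=env.state(); print(s["ee_pos"],s["ee_rot"],s["force"]); print(move((s["ee_pos"],rpy(s["ee_rot"])),*goal(90)),goal(90)[0])
E
```

```text
[ 488.65932757 -112.02228543  220.4056688 ] [ 1.79790538e+02 -4.93893262e-02  6.38126238e+01] [ 0.44303263  0.32829076 -1.60485225]
(array([ 340.56, -228.32,   20.28]), array([-28.45,   1.93,  -7.7 ])) [434.14237433 294.32312163 199.58316707]
```

Emit:
send_rows(
  targets="0.34 -0.228 0.02 -28.5 1.9 -7.7 0;0.34 -0.228 0.02 -28.5 1.9 -7.7 0;0.34 -0.228 0.02 -28.5 1.9 -7.7 0;0.34 -0.228 0.02 -28.5 1.9 -7.7 0;0.34 -0.228 0.02 -28.5 1.9 -7.7 0;0.34 -0.228 0.02 -28.5 1.9 -7.7 0;0.34 -0.228 0.02 -28.5 1.9 -7.7 0;0.34 -0.228 0.02 -28.5 1.9 -7.7 0;0.34 -0.228 0.02 -28.5 1.9 -7.7 0;0.34 -0.228 0.02 -28.5 1.9 -7.7 0;0.34 -0.228 0.02 -28.5 1.9 -7.7 0;0.34 -0.228 0.02 -28.5 1.9 -7.7 0",
)

```text
time_s: 5.4
ee_pos: [432.1, 296.6, 196.2]
ee_rot: [151.6, 0.3, 71.9]
force: [-0.2, -1.1, -1.3]
gripper_width: 15.6
gripper_force: 30.0
```

```bash
python3 - <<'E'
from workcell import env,eyes
from h import *
f=eyes.grab_frame("wrist"); cv2.imwrite("pics/w2.png",f["image"]); print(f["eye"],f["attitude"])
s=env.state(); print(s["ee_pos"],s["ee_rot"],s["qpos"]); print(move((s["ee_pos"],rpy(s["ee_rot"])),*goal(90)))
print(proj(f,mark_pts(MARK)).round(1))
E
```

```text
[363.10282291 389.14852878 370.66579314] [-13.79821133 -28.33764947 -17.96740544]
[432.13299321 294.07526373 196.43629571] [151.57928851   0.34817992  71.80519724] [ 51.01162368   7.78063881 109.04219915 -32.15341696  57.10068842
  85.4724071 ]
(array([ 0.84,  3.11, -1.9 ]), array([-0.28,  0.24,  0.28]))
[[357.3 144.2]
 [354.3 233.1]
 [295.4 232.6]
 [294.1 143.8]]
```

View pics/w2.png

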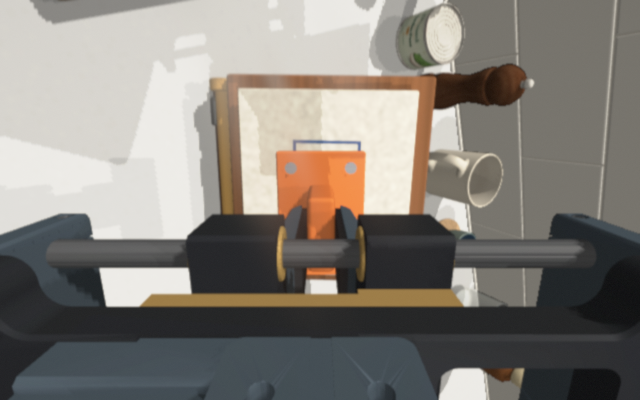

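```bash
python3 - <<'E'
import cv2,numpy as np
w=cv2.imread("pics/w2.png"); i=w.astype(int); d=i[...,0]-i[...,2]
b=(d>5); b[:, :280]=0; b[:,375:]=0; b[:132]=0; b[153:]=0
wt=np.where(b,d,0)
print("row profile",[(r,int(wt[r,300:352].sum())) for r in range(134,152)])
print("col left",[(c,int(wt[144:149,c].sum())) for c in range(286,302)],"right",[(c,int(wt[144:149,c].sum())) for c in range(352,368)])
o=np.zeros((600,800,3),np.uint8)
o[:288,:780]=cv2.resize(w[70:166,215:475],None,fx=3,fy=3,interpolation=cv2.INTER_CUBIC)
s=cv2.imread("pics/side0.png"); o[290:590,:400]=cv2.resize(s[100:175,240:340],None,fx=4,fy=4,interpolation=cv2.INTER_CUBIC)
t=cv2.imread("pics/top0.png"); o[290:590,405:795]=cv2.resize(t[172:272,180:310],None,fx=3,fy=3,interpolation=cv2.INTER_CUBIC)
cv2.imwrite("pics/c3.png",o)
E
```

```text
row profile [(134, 0), (135, 0), (136, 0), (137, 0), (138, 0), (139, 0), (140, 211), (141, 1679), (142, 1966), (143, 465), (144, 0), (145, 0), (146, 0), (147, 0), (148, 0), (149, 0), (150, 0), (151, 0)]
col left [(286, 0), (287, 0), (288, 0), (289, 0), (290, 0), (291, 0), (292, 0), (293, 0), (294, 74), (295, 0), (296, 0), (297, 0), (298, 0), (299, 0), (300, 0), (301, 0)] right [(352, 0), (353, 0), (354, 0), (355, 0), (356, 0), (357, 12), (358, 170), (359, 263), (360, 116), (361, 0), (362, 0), (363, 0), (364, 0), (365, 0), (366, 0), (367, 0)]
```

View pics/c3.png

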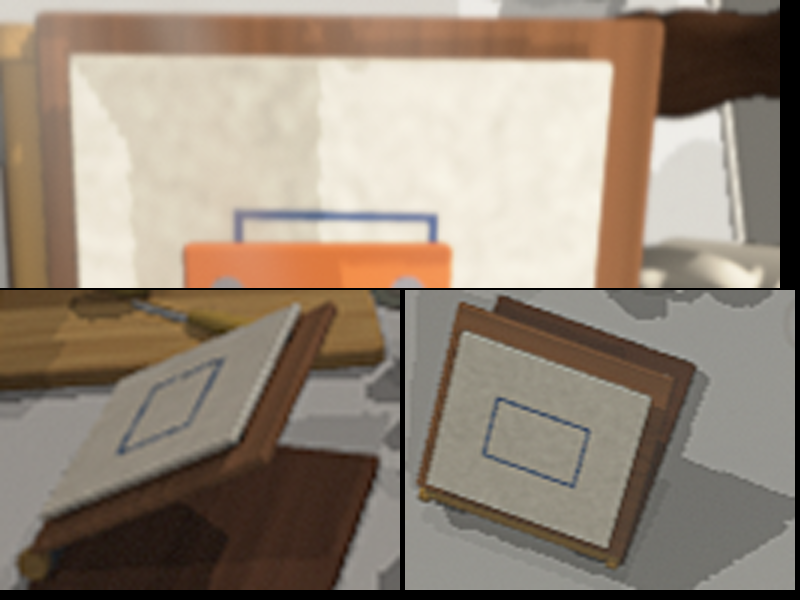

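```bash
python3 - <<'E'
from workcell import env,eyes
from h import *
ft=eyes.grab_frame("top"); fs=eyes.grab_frame("side"); fw=eyes.grab_frame("wrist")
Tm=[(210.2,207.6),(241.2,218.8),(235.8,237.4),(206,226.4)];Sm=[(295.2,117),(287,133.2),(270,140.4),(278.2,124)]
Tp=[(199,186.3),(262,208.7),(248.7,258),(187.7,238)];Sp=[(314.7,104),(299.2,137.5),(251.2,156.7),(271.7,121.7)]
Wm=[(359,142.1),(294.3,141.2)];Wp=[(419,90.7),(238.3,88.3)]
T=np.array(Tm+Tp);S=np.array(Sm+Sp);W=np.array(Wm+Wp)
def pts(p):
    M=R.from_euler('ZYX',[p[3],-p[4],0]); m=mark_pts(p,62,92)
    return np.r_[m, mark_pts(p,170,190)+M.apply([p[5],p[6],0])]
def res(p,full=False):
    q=pts(p); b=p[7:].reshape(3,3)
    r=np.r_[(proj(ft,q+b[0])-T).ravel(),(proj(fs,q+b[1])-S).ravel(),(proj(fw,q[[0,3,4,7]]+b[2])-W).ravel()]
    return r if full else np.r_[r/.5,p[7:]/1.5]
r=least_squares(res,MARK+[0,0]+[0]*9,x_scale=[100,100,100,.1,.1,10,10]+[3]*9)
C=np.sqrt(np.diag(np.linalg.inv(r.jac.T@r.jac)))
print(r.x.round(3),C[:7].round(4)); rr=res(r.x,True).round(1); print(rr[:16],rr[16:32],rr[32:])
E
```

```text
[ 4.80541e+02  2.77398e+02  1.11964e+02 -3.29000e-01  5.16000e-01
  8.82000e-01 -1.25000e+00 -2.93700e+00  1.33900e+00  2.80000e-02
  1.22100e+00  6.00000e-01  1.14000e-01  1.71600e+00 -1.93900e+00
 -1.43000e-01] [0.9344 1.097  1.3054 0.0029 0.0073 0.4432 0.4321]
[ 0.8  0.7 -0.2  0.2  0.1 -0.1  0.3  0.4  0.4 -0.6  0.5 -0.6 -1.1  0.3
 -0.3 -1.3] [ 0.7  0.3  0.4  0.5  0.1  0.4  1.1  0.4  0.4 -1.  -0.5 -0.7 -1.1 -0.4
 -1.3  0.7] [-0.5 -0.4  0.4 -0.2  0.5 -0.3 -0.5  0.7]
```

```bash
cat >> h.py <<'E'
MARK2=[480.54,277.4,111.96,-.329,.516]
def hand(s,off=9.0):
    Rt=rpy(s["ee_rot"]); return lambda P: np.array(s["ee_pos"])+Rt.apply([[p[0],p[1],off-p[2]] for p in P])
E
python3 - <<'E'
from workcell import env,eyes
from h import *
f=eyes.grab_frame("wrist"); s=env.state()
print(proj(f,hand(s)([(45,-30,6),(45,30,6)])).round(1))
im=f["image"]; m=orange(im); print([(r,np.where(m[r])[0][[0,-1]].tolist(), int(m[r].sum()/255)) for r in range(149,200,6) if m[r].any()])
print([(c,int(np.where(m[:200,c])[0][0])) for c in (280,300,320,340,360)])
print(s["ee_pos"],s["force"])
for h in (15,): print(h,move((s["ee_pos"],rpy(s["ee_rot"])),*goal(h,MARK2)))
E
```

```text
[[276.  153.1]
 [366.7 153.1]]
[(155, [277, 364], 79), (161, [278, 363], 76), (167, [278, 363], 58), (173, [278, 363], 69), (179, [278, 363], 86), (185, [278, 363], 86), (191, [279, 363], 85), (197, [279, 362], 84)]
[(280, 152), (300, 159), (320, 152), (340, 152), (360, 152)]
[433.15419638 291.75921316 198.39346716] [ 0.16219116  0.1599597  -1.6073392 ]
15 (array([ 1.64,  1.79, 75.58]), array([-1.05, -0.06,  0.42]))
```

Emit:
send_rows(
  targets="0.0016 0.0018 0.02 -1.05 0 0.4 0;0.0016 0.0018 0.04 -1.05 0 0.4 0;0.0016 0.0018 0.058 -1.05 0 0.4 0;0.0016 0.0018 0.069 -1.05 0 0.4 0;0.0016 0.0018 0.0755 -1.05 0 0.4 0;0.0016 0.0018 0.0755 -1.05 0 0.4 0;0.0016 0.0018 0.0755 -1.05 0 0.4 0;0.0016 0.0018 0.0755 -1.05 0 0.4 0",
)

```text
time_s: 6.32
ee_pos: [469.9, 283.8, 134.5]
ee_rot: [150.4, -0.2, 71.3]
force: [1.5, 0.4, -1.1]
gripper_width: 15.9
gripper_force: 30.0
```

```bash
python3 - <<'E'
from workcell import env,eyes
from h import *
s=env.state(); f=eyes.grab_frame("wrist"); t=eyes.grab_frame("top"); sd=eyes.grab_frame("side")
print(s["ee_pos"],s["ee_rot"],s["force"],move((s["ee_pos"],rpy(s["ee_rot"])),*goal(15,MARK2)))
print(proj(f,mark_pts(MARK2,62,92)).round(1), proj(f,hand(s)([(45,-30,6),(45,30,6)])).round(1))
o=np.zeros((600,800,3),np.uint8)
o[:270,:780]=cv2.resize(f["image"][80:170,200:460],None,fx=3,fy=3,interpolation=cv2.INTER_CUBIC)
o[280:600,:400]=cv2.resize(sd["image"][90:170,240:340],None,fx=4,fy=4,interpolation=cv2.INTER_CUBIC)
o[280:580,405:795]=cv2.resize(t["image"][172:272,180:310],None,fx=3,fy=3,interpolation=cv2.INTER_CUBIC)
cv2.imwrite("pics/c4.png",o)
E
```

```text
[469.92707883 283.79338294 134.50580852] [150.36656031  -0.23650287  71.30012471] [ 1.47432202  0.37336969 -1.06923709] (array([-2.63, -0.59,  1.57]), array([ 0.07, -0.28,  0.01]))
[[361.9 152.4]
 [358.4 267. ]
 [281.5 267.1]
 [277.7 152.4]] [[275.3 153.2]
 [365.9 153.2]]
```

View pics/c4.png

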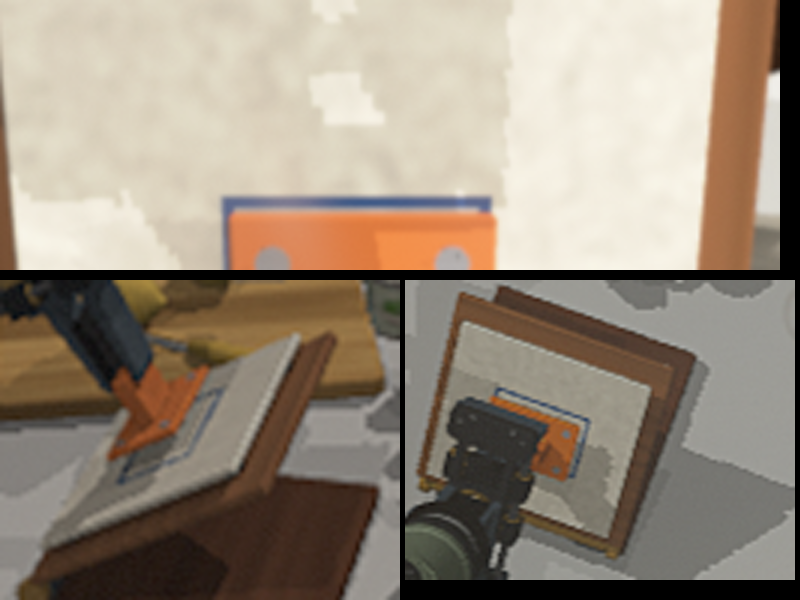

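Emit:
send_rows(
  targets="-0.0013 -0.0013 0.004 0 -0.2 0 0;-0.0013 -0.0013 0.008 0 -0.2 0 0;-0.0013 -0.0013 0.011 0 -0.2 0 0;-0.0013 -0.0013 0.011 0 -0.2 0 0;-0.0013 -0.0013 0.011 0 -0.2 0 0",
)

```text
time_s: 6.88
ee_pos: [473.2, 280.7, 122.9]
ee_rot: [150.4, 0.1, 71.2]
force: [-0.3, -0.2, -1.5]
gripper_width: 15.8
gripper_force: 30.0
```

Emit:
send_rows(
  targets="0 0 0.001 0 0 0 0;0 0 0.002 0 0 0 0;0 0 0.002 0 0 0 0;0 0 0.002 0 0 0 0",
)

```text
time_s: 7.22
ee_pos: [474.2, 280.6, 121.6]
ee_rot: [150.4, 0.0, 71.2]
force: [-0.2, -1.4, -2.6]
gripper_width: 15.8
gripper_force: 30.0
```

Emit:
send_rows(
  targets="0 0 0.001 0 0 0 0;0 0 0.002 0 0 0 0;0 0 0.002 0 0 0 0;0 0 0.002 0 0 0 0",
)

```text
time_s: 7.55
ee_pos: [475.1, 280.2, 119.8]
ee_rot: [150.4, 0.0, 71.2]
force: [-1.0, -0.3, -1.6]
gripper_width: 15.5
gripper_force: 30.0
```

```bash
cat > st.py <<'E'
from workcell import env,eyes
from h import *
F=[];P=[];Q=[]
for i in range(4):
    eyes.grab_frame("top"); s=env.state(); F.append(s["force"]);P.append(s["ee_pos"]);Q.append(s["torque"])
n=R.from_euler('ZYX',[MARK2[3],-MARK2[4],0]).apply([0,0,1])
F=np.mean(F,0); P=np.mean(P,0); print("t",s["time_s"],"F",F.round(2),"Fn",round(F@n,2),"P",P.round(1),"rot",s["ee_rot"].round(2),"tq tool",rpy(s["ee_rot"]).inv().apply(np.mean(Q,0)).round(3),"Ftool",rpy(s["ee_rot"]).inv().apply(F).round(2))
print("to flush0",move((P,rpy(s["ee_rot"])),*goal(0,MARK2)))
E
python3 st.py
```

```text
t 7.75 F [ 0.27  0.21 -1.01] Fn -0.97 P [475.1 280.3 119.9] rot [1.5041e+02 3.0000e-02 7.1210e+01] tq tool [ 0.457 -0.089 -0.048] Ftool [ 0.29 -0.34  0.97]
to flush0 (array([-0.98,  1.35,  0.84]), array([ 0.03, -0.01,  0.07]))
```

Emit:
send_rows(
  targets="0 0 0.001 0 0 0 0;0 0 0.002 0 0 0 0;0 0 0.002 0 0 0 0;0 0 0.002 0 0 0 0",
)

```text
time_s: 8.08
ee_pos: [476.1, 280.1, 118.3]
ee_rot: [150.4, 0.0, 71.2]
force: [-1.6, 0.5, 1.0]
gripper_width: 15.9
gripper_force: 30.0
```

```bash
python3 st.py
```

```text
t 8.2833 F [-2.08  0.55  0.87] Fn 1.81 P [476.1 280.1 118.3] rot [1.5041e+02 1.0000e-02 7.1220e+01] tq tool [ 0.537 -0.067 -0.067] Ftool [-0.15 -1.44 -1.81]
to flush0 (array([-1.15,  1.33, -1.  ]), array([ 0.03, -0.03,  0.06]))
```

```bash
python3 - <<'E'
from workcell import env,eyes
from h import *
f=eyes.grab_frame("wrist"); t=eyes.grab_frame("top"); sd=eyes.grab_frame("side")
o=np.zeros((600,800,3),np.uint8)
o[:270,:780]=cv2.resize(f["image"][125:170,255:385],None,fx=6,fy=6,interpolation=cv2.INTER_CUBIC)
o[280:600,:400]=cv2.resize(sd["image"][90:170,240:340],None,fx=4,fy=4,interpolation=cv2.INTER_CUBIC)
o[280:600,405:795]=cv2.resize(t["image"][200:248,195:253],(390,320),interpolation=cv2.INTER_CUBIC)
cv2.imwrite("pics/c5.png",o)
E
```

```text
(no output)
```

View pics/c5.png

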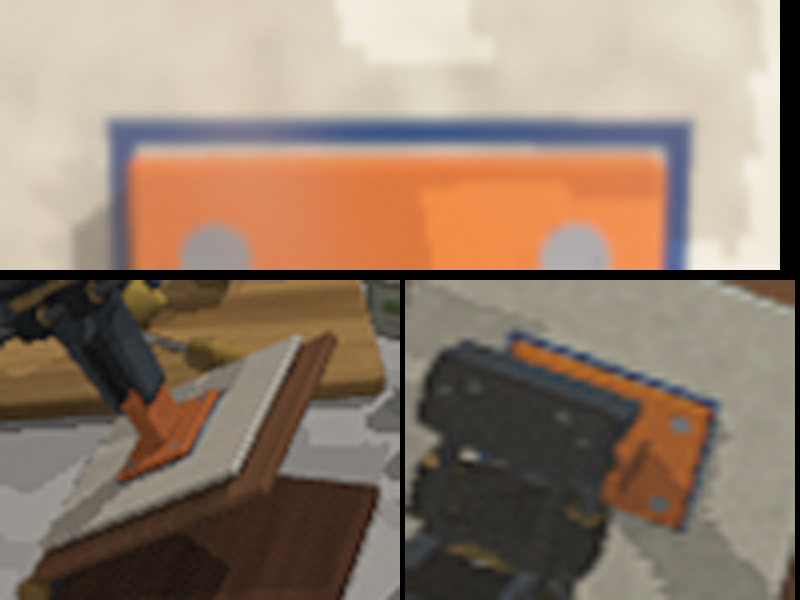

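Emit:
send_rows(
  targets="0 0 0.0007 0 0 0 0;0 0 0.0015 0 0 0 0;0 0 0.0015 0 0 0 0;0 0 0.0015 0 0 0 0",
)

```text
time_s: 8.77
ee_pos: [476.8, 279.9, 116.9]
ee_rot: [150.4, 0.0, 71.2]
force: [-3.7, 2.1, 1.7]
gripper_width: 15.8
gripper_force: 30.0
```

```bash
python3 st.py
```

```text
t 8.9667 F [-3.54  1.43  2.49] Fn 4.04 P [476.8 279.9 116.9] rot [1.5041e+02 1.0000e-02 7.1220e+01] tq tool [ 0.641 -0.045 -0.065] Ftool [ 0.21 -2.08 -4.04]
to flush0 (array([-1.13,  1.36, -2.57]), array([ 0.03, -0.02,  0.06]))
```

Emit:
send_rows(
  targets="0 0 0.0008 0 0 0 0;0 0 0.0016 0 0 0 0;0 0 0.0018 0 0 0 0;0 0 0.0018 0 0 0 0;0 0 0.0018 0 0 0 0;0 0 0.0018 0 0 0 0",
)

```text
time_s: 9.47
ee_pos: [477.6, 279.6, 115.4]
ee_rot: [150.4, 0.0, 71.2]
force: [-4.6, 2.2, 4.5]
gripper_width: 15.8
gripper_force: 30.0
```

```bash
python3 st.py
```

```text
t 9.6667 F [-5.2   1.89  4.13] Fn 6.32 P [477.6 279.6 115.4] rot [150.41   0.    71.21] tq tool [ 0.725 -0.109 -0.075] Ftool [ 0.11 -2.77 -6.33]
to flush0 (array([-1.13,  1.35, -4.27]), array([ 0.03, -0.03,  0.06]))
```

Emit:
send_rows(
  targets="0 0 0 0.6 0 0 0;0 0 0 0.6 0 0 0;0 0 0 0.6 0 0 0",
)

```text
time_s: 9.92
ee_pos: [477.6, 279.6, 115.4]
ee_rot: [151.0, -0.0, 71.2]
force: [-5.0, 1.8, 4.4]
gripper_width: 15.7
gripper_force: 30.0
```

```bash
python3 st.py
```

```text
t 10.1167 F [-5.28  1.67  4.74] Fn 6.85 P [477.6 279.6 115.4] rot [151.01   0.    71.21] tq tool [ 0.741 -0.077 -0.072] Ftool [-0.12 -2.55 -6.83]
to flush0 (array([-1.14,  1.29, -4.26]), array([-0.57, -0.03,  0.06]))
```

Emit:
send_rows(
  targets="0 0 0 -1.2 0 0 0;0 0 0 -1.2 0 0 0;0 0 0 -1.2 0 0 0",
)

```text
time_s: 10.37
ee_pos: [478.0, 279.6, 115.8]
ee_rot: [149.7, 0.0, 71.2]
force: [-4.3, 1.8, 5.5]
gripper_width: 15.5
gripper_force: 30.1
```

```bash
python3 st.py
```

```text
t 10.5667 F [-3.77  1.28  5.53] Fn 6.78 P [478.  279.5 115.8] rot [149.76  -0.    71.21] tq tool [ 0.686 -0.166 -0.059] Ftool [-0.01 -0.65 -6.79]
to flush0 (array([-1.19,  0.89, -4.14]), array([ 0.67, -0.03,  0.05]))
```

Emit:
send_rows(
  targets="0 0 0 0.45 0 0 0;0 0 0 0.45 0 0 0;0 0 0 0.45 0 0 0;0 0 0 0.45 0 0 0;0 0 0 0.45 0 0 0;0 0 0 0.45 0 0 0;0 0 0 0.45 0 0 0;0 0 0 0.45 0 0 0;0 0 0 0.45 0 0 0;0 0 0 0.45 0 0 0;0 0 0 0.45 0 0 0;0 0 0 0.45 0 0 0",
)

```text
time_s: 11.57
ee_pos: [477.8, 279.6, 115.6]
ee_rot: [150.2, -0.0, 71.2]
force: [-4.3, 1.5, 5.5]
gripper_width: 15.9
gripper_force: 30.0
```

```bash
python3 st.py; python3 - <<'E'
from workcell import env,eyes
from h import *
f=eyes.grab_frame("wrist"); sd=eyes.grab_frame("side")
o=np.zeros((600,800,3),np.uint8)
o[:270,:780]=cv2.resize(f["image"][125:170,255:385],None,fx=6,fy=6,interpolation=cv2.INTER_CUBIC)
o[280:600,:400]=cv2.resize(sd["image"][105:145,260:310],None,fx=8,fy=8,interpolation=cv2.INTER_CUBIC)
cv2.imwrite("pics/c6.png",o)
E
```

```text
t 11.7667 F [-4.42  1.48  5.13] Fn 6.76 P [477.8 279.6 115.6] rot [150.23  -0.    71.21] tq tool [ 0.643 -0.126 -0.006] Ftool [-0.02 -1.5  -6.77]
to flush0 (array([-1.19,  1.05, -4.22]), array([ 0.21, -0.03,  0.05]))
```

View pics/c6.png

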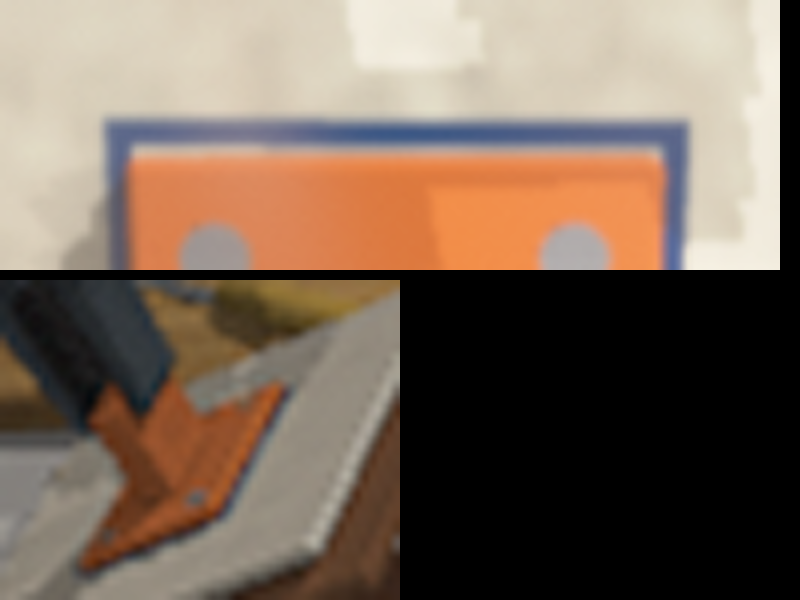

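The ledge lies flush and square in the outline, about 1 mm off centre. It is pressed with about 8 N, so the panel has sunk roughly 4 mm. Handing in.

```bash
python3 -c "
from workcell import env
print(env.job_done())"
```

```text
the job is handed in; nothing more can be done
None
```

I handed the job in with the largest orange ledge still gripped and pressed into the blue outline: about 1 mm off centre in the last picture, about 8 N, and the panel sunk an estimated 4 mm. No verdict came back.

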